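# Demagnetise a pile of ground spacer plates

### The job

Stack all the steel plates from the mat squarely, edges flush, into one pile on the demagnetiser's brass face and set the orange cap squarely on top. Then slide the black selector fully to the green-dot end, and after that pull the red starter knob all the way out to its stop, hold it there for a moment and let it spring home. Finally slide the selector fully back to the red-dot end and lay the cap flat on the mat again, leaving the plates in their square pile on the brass face and not disturbing the bearing, the wrench and the screwdriver lying about.

Things in the scene. Friction and masses are not known exactly. Their poses are not given: they have to be found in the camera images.
- demag: Bench demagnetiser, fixed: a blue base 160 (its x) x 360 (its y) x 30 mm high. Origin: centre of its underside, on the bench. Its -x side faces the robot, give or take the yaw. At the -y end a brass working face stands on the base; at the +y end stands a grey control box 140 (x) x 130 (y) mm, centred at (-10, +110) mm, top 62 mm above the bench.
- pad (a point): Centre of the top of the brass working face: 84 mm along demag x, 54 mm along demag y, its top 36 mm above the bench and 6 mm above the blue base around it. Axes as the demag's.
- selector_top (a point): Top centre of the black selector fin on top of the control box: 12 mm thick along demag y, 30 mm along demag x, rising 26.5 mm above the box; this point is 88.5 mm above the bench. It slides along demag y.
- selector (a joint): Selector position in m: 0 = at the red-dot end (off, demag -y end), 0.050 = at the end stop by the green dot (on, +y end). About 2 N of friction; it stays where it is left.
- starter_knob (a point): Centre of the red starter knob on the front (-x face) of the control box: a disc 26 mm across and 20 mm thick with its axis level along demag x, centre 42 mm above the bench; at rest the 10 mm steel stem leaves 26 mm free between the knob and the box.
- starter (a joint): How far the starter knob is pulled out, m: 0 = home, 0.040 = fully out at its stop. It pulls out level along demag -x (towards the robot) against a spring, about 3 N at home rising to 9 N at the stop, and springs home when let go.
- mat: Black rubber mat lying fixed on the bench, 340 (x) x 360 (y) x 3 mm. Origin: centre of its underside, on the bench; its top is 3 mm above the bench.
- cap: Orange hold-down cap: a flat plate 84 (x) x 54 (y) x 8 mm with an upright grip fin on its middle, 44 mm along x, 14 mm thick along y, from 8 to 34 mm above the underside. 0.16 kg. Origin: centre of its underside.
- plate1: Bright ground steel spacer plate 84 (x) x 54 (y) x 10 mm with two dark drilled holes on its long axis; about 0.33 kg. Origin: centre of its underside. Between three and five plates are there, all alike; the others are absent (None).
- plate2: Bright ground steel spacer plate 84 (x) x 54 (y) x 10 mm with two dark drilled holes on its long axis; about 0.33 kg. Origin: centre of its underside. Between three and five plates are there, all alike; the others are absent (None).
- plate3: Bright ground steel spacer plate 84 (x) x 54 (y) x 10 mm with two dark drilled holes on its long axis; about 0.33 kg. Origin: centre of its underside. Between three and five plates are there, all alike; the others are absent (None).
- plate4: Bright ground steel spacer plate 84 (x) x 54 (y) x 10 mm with two dark drilled holes on its long axis; about 0.33 kg. Origin: centre of its underside. Between three and five plates are there, all alike; the others are absent (None).
- plate5: Bright ground steel spacer plate 84 (x) x 54 (y) x 10 mm with two dark drilled holes on its long axis; about 0.33 kg. Origin: centre of its underside. Between three and five plates are there, all alike; the others are absent (None).
- bearing: Bystander: steel ball-bearing ring, 40 mm across, 12 mm high, lying near the far edge of the mat. Leave it alone.
- wrench: Bystander: 150 mm wrench lying on the bench between the robot and the demagnetiser, under 15 mm high; the origin is under its middle. Leave it alone.
- screwdriver: Bystander: 170 mm red-handled screwdriver lying beyond the mat. Leave it alone.
Mind the look-alikes: they are no part of the job. Leave any blue or purple look-alike of the plate4 alone.

How it is judged:
By the outcome, as a careful person would: the job done as asked, in the order asked, and still so for the second after the job is handed in, with the robot touching nothing.
Of plate1, plate2, plate3, plate4, plate5 only 3 to 5 are there at a start; the rules pass over those that are not, and their reading is None.
At some moment in a run one of plate1, plate2, plate3, plate4, plate5 may be knocked a few centimetres aside while the robot is not near it.
It also fails if it takes over 210 s, if anything falls off the work surface, if the arm or the gripper's body presses on something with over 40 N, if the wrist force passes 120 N, or if a joint passes its speed limit or range.

### The arm

A 7-joint arm with a two-finger parallel gripper is mounted at the origin on the work surface. World frame = base frame: x ahead of the robot, y to its left, z up, the work surface at z = 0. Lengths are in mm, angles in rad, forces in N, time in s.
With the tool pointing down it reaches from about 400 to 900 mm from the base axis. Payload 5.6 kg.
Tool frame: the origin (TCP) lies midway between the tips of the shut fingers; the grasp point (between the pads) lies 19 mm behind it; z points along the fingers, y is the line along which they close (so a half turn about z gives the same grasp; the last joint's range is limited). The gripper opens to 92 mm and grips with 3 to 60 N. Pads are 20 mm wide; open, the fingers measure 128 mm over their backs; the gripper's body (75 mm by 189 mm) begins 69 mm behind the grasp point.
Start: joints at [1.111, 0.468, -0.012, 1.603, 0.006, 1.071, -0.056], TCP at [263.105, -594.378, 214.592] pointing down, gripper open.
Joint ranges: [-2.53, 2.53], [-0.31, 2.02], [-1.57, 1.55], [0.28, 2.44], [-1.29, 4.43], [0.15, 1.84], [-2.92, 2.92]. Speed limits (rad/s): [2.57, 2.57, 3.14, 3.14, 3.14, 3.14, 3.14].

### API

Orientations are given as a rotation vector (axis times angle).
In Python, from cell import robot, grip, kin, viewer gives the robot as it stands. Calls block until the motion is done:
- robot.movep(position, orientation): joint-space move of the TCP to a pose.
- robot.servo_line(position, feed=150, rotation=None): straight line of the TCP; rotation=None keeps the orientation; feed is the mean speed in mm/s.
- robot.goto_joints(angles): joint-space move.
- grip(opening, newtons=None): opening from 0.0 (shut) to 1.0 (fully open); newtons is the grip in N (None keeps the last); returns when the fingers have stopped.
- robot.hold(seconds).
- kin.ik(position, orientation): joint angles nearest the present ones, or None.
- robot.observe(): the state.
- viewer.read_camera(name): name is "scene" or "top" or "wrist"; returns the picture (420x560x3 uint8, red, green, blue); there is no depth.
- viewer.camera_info(name): a dict with "camera_matrix" (3x3 intrinsics, pixels), "R" (3x3) and "t" (3): a world point X has camera coordinates R X + t. Camera axes: x right, y down, z forward; pixel columns grow to the right and rows downward; lengths in mm; the calibration is good to about 2 mm. A picture is of the moment at which its call begins: read the wrist's pose just before it. camera_info takes no time and is no camera call; for the wrist camera it gives the pose at the moment of the call.
A pose or a line that the arm cannot do raises robot.IKError and nothing moves.
- robot.job_done(): hands the job in; it is judged then, once.
Trained networks look in the newest picture that a camera, given by its name, has taken for a name from the list of things; names that differ only in an ending like _2 or _b are one class to them, and where a whole thing is asked for, a point or a joint stands for the part that bears it (a point fixed in the world has none). Each returns a list of dicts, best first, with "confidence" (0 to 1); they miss things now and then, are a little off and sometimes report something else, mostly with a low value. They report only what shows in the picture. A call takes as long as a camera call. They do not tell look-alikes from the thing itself.
- viewer.silhouettes(name, camera): "mask" (420x560 bool, what is visible of it).
- viewer.pinpoint(name, camera): "at" ([x, y, z] in mm, in the coordinates of the camera as it stood for that picture, good to about 4 mm: a listed point, or the origin of a listed thing).
The state is a dict: "t": time; "joints": joint angles; "joint_velocities": joint speeds; "joint_torque": joint torques, N m; "tcp_pos": TCP position; "tcp_rot": TCP orientation; "contact_force": force on the tool from outside, world axes, zero at the start; "wrist_torque": the same for the moment, N m; "grip_width": opening from 0.0 (shut) to 1.0 (fully open); "grip_force": force on a finger pad.
Only numpy, scipy, OpenCV 4.12 (cv2) and the standard library are available. Lean on these libraries where they do the work, as an engineer would, in place of code of your own. Each camera call takes 0.05 s, during which the arm holds its last target. There are 200 camera calls.

## Working session

There is one attempt and no reset: what is moved stays moved. The work goes in short steps, each a Python script; the robot and the scene stay as the last script left them, time stands still between calls to the robot, and variables do not carry over. Pictures are saved under pics/ and viewed, at most 14 in all, crops included, and the job is handed in when it is done.

```bash
ls; mkdir -p pics; python3 - <<'E'
from cell import robot, grip, kin, viewer
import cv2, numpy as np
for c in ("scene","top"):
    im=viewer.read_camera(c); cv2.imwrite(f"pics/{c}0.png",im[:,:,::-1])
    i=viewer.camera_info(c); print(c,np.round(i["camera_matrix"],1).tolist(),np.round(i["R"],3).tolist(),np.round(i["t"],1))
    R=np.array(i["R"]);t=np.array(i["t"])
    for n in ("plate1","cap","demag","pad","selector_top","starter_knob","mat"):
        for d in viewer.pinpoint(n,c)[:6]: print(c,n,round(d["confidence"],2),np.round(R.T@(np.array(d["at"])-t),0))
o=robot.observe();print(o["t"],o["tcp_pos"],o["tcp_rot"])
E
```

```text
pics
scene [[432.9, 0.0, 283.5], [0.0, 432.9, 213.5], [0.0, 0.0, 1.0]] [[-0.301, 0.954, -0.016], [0.812, 0.247, -0.529], [-0.501, -0.172, -0.848]] [ 229.1 -432.1 1304.7]
scene plate1 0.88 [767. 189.   3.]
scene plate1 0.81 [449. -63.   1.]
scene plate1 0.77 [570. -79.   5.]
scene plate1 0.77 [ 444. -300.    4.]
scene plate1 0.74 [ 578. -456.   -3.]
scene plate1 0.65 [382. 206.   2.]
scene cap 0.98 [ 578. -202.    2.]
scene cap 0.5 [570. -82.   4.]
scene demag 0.82 [584. 224.  -2.]
scene demag 0.71 [407.  76.  -3.]
scene pad 0.79 [582. 122.  37.]
scene pad 0.48 [570. -79.   3.]
scene selector_top 0.53 [546. 311.  82.]
scene starter_knob 0.62 [462. 327.  40.]
scene mat 0.6 [ 504. -192.   -3.]
top [[384.4, 0.0, 284.9], [0.0, 384.4, 206.4], [0.0, 0.0, 1.0]] [[-0.083, -0.997, -0.003], [-0.975, 0.082, -0.206], [0.205, -0.014, -0.979]] [ -5.  593.9 998.5]
top plate1 0.96 [ 577. -462.   -3.]
top plate1 0.93 [768. 183.  -0.]
top plate1 0.89 [450. -66.   3.]
top plate1 0.77 [572. -77.   2.]
top plate1 0.72 [ 442. -300.    3.]
top plate1 0.65 [374. 206.  -6.]
top cap 0.86 [ 571. -200.    2.]
top demag 0.95 [577. 218.  -6.]
top pad 0.71 [584. 119.  31.]
top pad 0.41 [576. 221.  -5.]
top selector_top 0.66 [542. 310.  86.]
top starter_knob 0.66 [465. 332.  45.]
top mat 0.87 [ 507. -191.   -2.]
0.8 [ 263.10810913 -594.38570568  214.61032264] [ 3.07357382e+00  6.49855706e-01 -4.73707494e-05]
```

View pics/scene0.png

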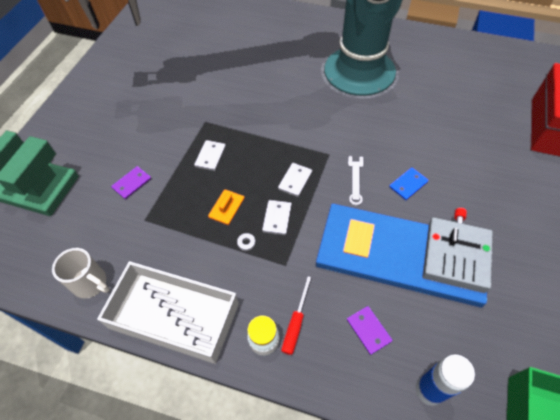

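View pics/top0.png

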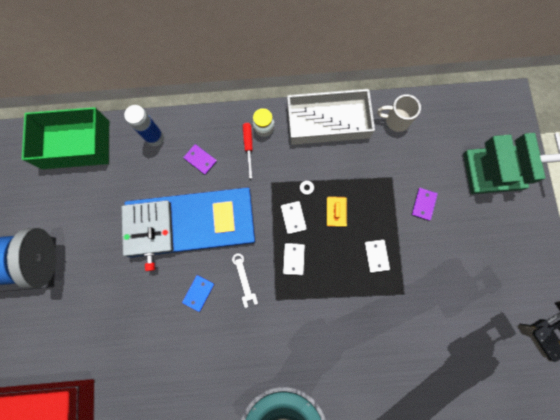

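Three bright plates lie on the mat (top camera: (293,217), (293,259), (377,256)). These could be mistaken for them: purple at (200,159) and (425,204), blue at (198,293), and the brass pad at (224,217). I choose the white ones on the mat. The orange cap is at (337,211), the demag spans (123–254,190–255), the selector fin is at (152,234), and the knob is at (150,266). Next I take close views with the wrist camera.

```bash
cat > h.py <<'E'
from cell import robot, grip, kin, viewer
import cv2, numpy as np
from scipy.spatial.transform import Rotation as Ro
def rv(yaw): return (Ro.from_euler('z',yaw)*Ro.from_euler('x',np.pi)).as_rotvec()
def snap(c="wrist",name=None):
    i=viewer.camera_info(c); im=viewer.read_camera(c)
    if name: cv2.imwrite(f"pics/{name}.png",im[:,:,::-1])
    return im,i
def toworld(px,i,z):
    K=np.array(i["camera_matrix"]);R=np.array(i["R"]);t=np.array(i["t"])
    d=(R.T@np.linalg.inv(K)@np.c_[np.reshape(px,(-1,2)),np.ones(len(np.reshape(px,(-1,2))))].T).T
    C=-R.T@t; return C+d*((z-C[2])/d[:,2])[:,None]
def topx(X,i):
    K=np.array(i["camera_matrix"]);p=K@(np.array(i["R"])@np.array(X,float)+np.array(i["t"]));return p[:2]/p[2]
def mask(im,kind):
    h=cv2.cvtColor(im,cv2.COLOR_RGB2HSV).astype(int);H,S,V=h[...,0],h[...,1],h[...,2]
    m={"plate":(S<50)&(V>140),"cap":(H>8)&(H<22)&(S>130)&(V>90),"brass":(H>18)&(H<32)&(S>90)&(V>110),
       "red":((H<6)|(H>174))&(S>150)&(V>80),"green":(H>45)&(H<80)&(S>120)&(V>60),"blue":(H>100)&(H<118)&(S>130)}[kind]
    return m.astype(np.uint8)
def rects(im,i,kind,z,amin=1500,amax=9000):
    """rectangles on plane z: (centre, long, short, yaw of the long side about world x)"""
    cs,_=cv2.findContours(mask(im,kind),cv2.RETR_EXTERNAL,cv2.CHAIN_APPROX_NONE); out=[]
    for c in cs:
        if len(c)<20: continue
        w=toworld(c[:,0,:],i,z)[:,:2].astype(np.float32)
        if not amin<cv2.contourArea(w)<amax: continue
        (x,y),(a,b),_=r=cv2.minAreaRect(w); p=cv2.boxPoints(r)
        e=max((p[1]-p[0],p[2]-p[1]),key=np.linalg.norm)
        yaw=np.arctan2(e[1],e[0]); yaw=(yaw+np.pi/2)%np.pi-np.pi/2
        out.append((round(x,1),round(y,1),round(max(a,b),1),round(min(a,b),1),round(yaw,3)))
    return out
def st(msg=""):
    o=robot.observe(); print(msg,round(o["t"],1),np.round(o["tcp_pos"],1),"F",np.round(o["contact_force"],1),"w",round(o["grip_width"]*92,1),"gf",round(o["grip_force"],1)); return o
E
python3 - <<'E'
from h import *
robot.movep([470,-150,330],rv(0))
im,i=snap(name="w1"); o=st()
print(-np.array(i["R"]).T@i["t"],np.round(i["R"],3).tolist(),rects(im,i,"plate",13),rects(im,i,"cap",8+3))
robot.movep([540,210,330],rv(0))
im,i=snap(name="w2"); o=st(); print(rects(im,i,"brass",36))
E
```

```text
2.7 [ 469.8 -151.   329.7] F [ 0.2 -0.2 -0.6] w 91.9 gf 0.0
[ 543.10276981 -151.11389839  500.20086844] [[-0.001, -1.0, -0.0], [-0.966, 0.001, 0.259], [-0.259, 0.001, -0.966]] [(407.7, 75.4, 147.6, 38.5, np.float32(0.229)), (440.4, -301.9, 84.7, 54.7, np.float32(0.052)), (451.1, -67.1, 84.8, 54.8, np.float32(-0.137)), (569.8, -76.6, 84.4, 54.5, np.float32(0.152))] [(59.7, -350.1, 490.5, 23.9, np.float32(-1.552))]
 4.1 [540.6 208.1 329.9] F [-0.1  0.4 -0.1] w 92.2 gf 0.0
[(151.7, 101.3, 301.2, 7.5, np.float32(1.568)), (583.1, 120.8, 83.0, 53.2, np.float32(0.032))]
```

```bash
python3 -c "
import cv2,numpy as np
cv2.imwrite('pics/w12.png',cv2.resize(np.hstack([cv2.imread('pics/w1.png'),cv2.imread('pics/w2.png')]),(800,300)))"
```

```text
(no output)
```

View pics/w12.png

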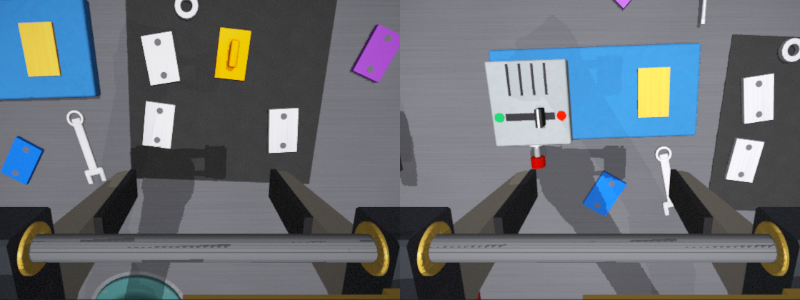

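The wrist views show three white two-hole plates on the mat, the orange cap, the brass pad, and the selector and knob. The sizes measure 84.5 x 54.6, so the pose data are good. I pick the first plate and check the grasp.

```bash
cat >> h.py <<'E'
def settle(p):
    robot.hold(0.25); e=np.array(robot.observe()["tcp_pos"])-p
    return np.round(e,1)
def look(x,y,z=330):
    robot.movep([x,y,z],rv(0)); robot.hold(0.25); return snap()
def pick(x,y,yaw,z,N=25,wide=0.8):
    robot.movep([x,y,z+70],rv(yaw)); grip(wide)
    robot.servo_line([x,y,z],feed=80); print("err",settle([x,y,z]))
    grip(0.0,N); robot.hold(0.2); st("gripped")
    robot.servo_line([x,y,z+120],feed=120)
def place(x,y,yaw,z,wide=0.75):
    robot.movep([x,y,z+60],rv(yaw)); robot.hold(.2)
    robot.servo_line([x,y,z+8],feed=80); print("err",settle([x,y,z+8]))
    robot.servo_line([x,y,z+0.5],feed=20); print("err",settle([x,y,z])); st("down")
    grip(wide); robot.hold(.2); robot.servo_line([x,y,z+90],feed=100)
E
python3 - <<'E'
from h import *
im,i=look(470,-150)
P=[r for r in rects(im,i,"plate",13) if 80<r[2]<90 and 50<r[3]<60]; print(P)
x,y,_,_,yaw=min(P,key=lambda r:abs(r[0]-451)+abs(r[1]+67))
pick(x,y,float(yaw),5.0); st("lifted"); snap("scene",name="s1")
E
```

```text
[(440.4, -301.9, 84.7, 54.8, np.float32(0.05)), (451.1, -67.1, 84.8, 54.7, np.float32(-0.136)), (569.8, -76.5, 84.4, 54.6, np.float32(0.152))]
err [ 0.3 -0.1  0.4]
gripped 9.2 [451.1 -67.2   5.1] F [-0.   0.8  1.2] w 53.6 gf 25.0
lifted 10.3 [450.4 -67.1 124.3] F [ 0.2 -0.3 -3.8] w 53.8 gf 25.0
```

```bash
python3 - <<'E'
from h import *
B=(583.1,120.8,0.032)
place(*B,38.3); st()
im,i=look(500,-60)
print("pile",[r for r in rects(im,i,"plate",46) if 78<r[2]<92 and 48<r[3]<60 and r[1]>20])
P=[r for r in rects(im,i,"plate",13) if 80<r[2]<90 and 50<r[3]<60]; print(P)
x,y,_,_,yaw=min(P,key=lambda r:abs(r[0]-570)+abs(r[1]+77))
pick(x,y,float(yaw),5.0); st("lifted")
im,i=snap("top"); print("pile top",[r for r in rects(im,i,"plate",46,1500,7000)])
E
```

```text
err [0.4 0.  0.5]
err [ 0.  -0.   0.6]
down 13.3 [583.1 120.8  38.9] F [ 0.4  0.3 -3.9] w 54.0 gf 25.0
 15.0 [582.6 120.6 127.6] F [-0.   0.5 -0.2] w 69.1 gf 0.0
pile [(582.9, 120.7, 83.9, 54.4, np.float32(0.03))]
[(440.5, -301.8, 85.0, 54.8, np.float32(0.051)), (569.8, -76.4, 84.5, 54.6, np.float32(0.151))]
err [ 0.3 -0.2  0.4]
gripped 19.6 [569.8 -76.5   5.1] F [-0.9 -0.4  1.5] w 53.5 gf 25.0
lifted 20.8 [569.1 -76.4 124.1] F [ 0.2  0.  -3.7] w 53.6 gf 25.0
pile top [(73.2, -352.2, 204.2, 39.8, np.float32(-1.471)), (269.7, -262.9, 214.1, 77.7, np.float32(-1.291)), (404.7, 75.3, 147.2, 40.2, np.float32(0.253)), (437.7, -299.1, 85.0, 45.4, np.float32(0.081)), (518.6, 690.9, 131.5, 45.1, np.float32(-0.009)), (581.0, 120.4, 86.0, 55.5, np.float32(0.033)), (945.1, 722.1, 80.3, 31.4, np.float32(1.569)), (873.6, -423.9, 118.2, 84.9, np.float32(1.109))]
```

```bash
python3 - <<'E'
from h import *
B=(583.0,120.8,0.031)
place(*B,48.3)
im,i=look(480,-200)
P=[r for r in rects(im,i,"plate",13) if 80<r[2]<90 and 50<r[3]<60 and r[1]<0]; print(P)
x,y,_,_,yaw=P[0]
pick(x,y,float(yaw),5.0); st("lifted")
place(*B,58.3)
im,i=look(500,60); snap("wrist","w3")
print("pile",[r for r in rects(im,i,"plate",66) if 70<r[2]<95 and 48<r[3]<60])
h=cv2.cvtColor(im,cv2.COLOR_RGB2HSV); px=topx([573,-201,8],i).astype(int); print(px)
im,i=look(500,-150,330); px=topx([600,-201,8],i).astype(int); print(px,cv2.cvtColor(im,cv2.COLOR_RGB2HSV)[px[1],px[0]]); snap("wrist","w4"); st()
E
```

```text
err [0.4 0.  0.5]
err [0.  0.  0.6]
down 23.6 [583.  120.8  48.9] F [-0.2  0.1 -4.1] w 53.9 gf 25.0
[(440.4, -301.9, 85.4, 55.1, np.float32(0.05))]
err [ 0.2 -0.3  0.4]
gripped 30.3 [ 440.4 -302.     5.1] F [ 0.3 -0.4  1.9] w 53.3 gf 25.0
lifted 31.5 [ 439.8 -301.6  124.2] F [ 0.7  1.1 -3.5] w 53.6 gf 25.0
err [0.4 0.  0.5]
err [0.  0.  0.5]
down 35.1 [583.  120.8  58.8] F [ 0.1  0.4 -3.7] w 53.6 gf 25.0
pile [(582.7, 119.6, 84.0, 56.7, np.float32(0.032))]
[488 103]
[325  82] [ 30 255 255]
 39.2 [ 500.2 -149.1  330.1] F [ 0.5 -0.   0.2] w 69.0 gf 0.0
```

```bash
python3 -c "
import cv2,numpy as np
cv2.imwrite('pics/w34.png',cv2.resize(np.hstack([cv2.imread('pics/w3.png'),cv2.imread('pics/w4.png')]),(800,300)))"
```

```text
(no output)
```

View pics/w34.png

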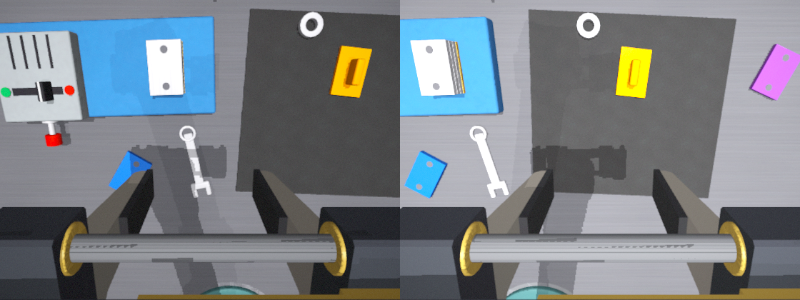

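Pile is square. Now the cap: I measure it, pick it by the fin, and place it on the pile.

```bash
sed -i 's/"cap":(H>8)&(H<22)&(S>130)/"cap":(H>8)\&(H<34)\&(S>130)/' h.py; python3 - <<'E'
from h import *
C=lambda im,i,z:[r for r in rects(im,i,"cap",z,2500,7000) if 70<r[2]<95]
im,i=look(500,-200); P=[r for r in C(im,i,11) if r[1]<0]; print(P)
x,y,a,b,yaw=P[0]; assert abs(a-84)<3 and abs(b-54)<3
np.save("cap.npy",[x,y,yaw])
pick(x,y,float(yaw),14.0,20,0.5); st("lifted")
place(583.0,120.8,0.031,77.3,0.45); st()
im,i=look(510,120,360); snap("wrist","w5"); print(C(im,i,74))
for n in ("selector_top","starter_knob","demag"):
    R=np.array(i["R"]);t=np.array(i["t"])
    for d in viewer.pinpoint(n,"wrist")[:1]: print(n,round(d["confidence"],2),np.round(R.T@(np.array(d["at"])-t),1))
im,i=look(480,250,340); snap("wrist","w6")
for n in ("selector_top","starter_knob","demag"):
    R=np.array(i["R"]);t=np.array(i["t"])
    for d in viewer.pinpoint(n,"wrist")[:1]: print(n,round(d["confidence"],2),np.round(R.T@(np.array(d["at"])-t),1))
print("px",[topx(p,i).round() for p in ([546,311,88.5],[463,330,42])])
E
python3 -c "
import cv2,numpy as np
cv2.imwrite('pics/w56.png',cv2.resize(np.hstack([cv2.imread('pics/w5.png'),cv2.imread('pics/w6.png')]),(800,300)))"
```

```text
[(577.0, -202.6, 85.1, 55.0, np.float32(-0.109))]
err [ 0.3 -0.2  0.5]
gripped 43.4 [ 577.  -202.7   14. ] F [-0.1  0.1  0.3] w 13.9 gf 20.0
lifted 44.5 [ 576.3 -202.5  133.1] F [ 0.5  0.5 -1.6] w 14.0 gf 20.0
err [0.3 0.  0.5]
err [0.1 0.  0.6]
down 47.8 [583.1 120.8  77.9] F [-0.1  0.1 -2.5] w 13.9 gf 20.0
 49.6 [582.5 120.5 166.6] F [ 0.6 -0.2  0.1] w 41.3 gf 0.0
[(582.8, 121.2, 83.3, 53.0, np.float32(0.031))]
selector_top 0.98 [546.4 312.8  92.6]
starter_knob 0.9 [464.  326.3  45.5]
demag 0.63 [580.7 221.6  -1.4]
selector_top 0.78 [547.5 310.9  90.1]
starter_knob 0.8 [461.8 326.2  46.7]
demag 0.81 [580.  221.1   2.3]
px [array([228., 112.]), array([221., 177.])]
```

View pics/w56.png

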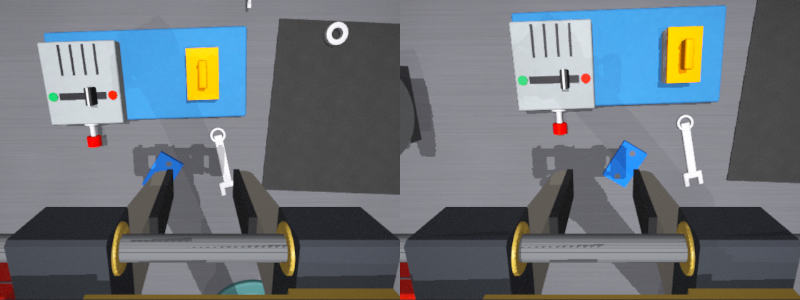

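Cap is square on the pile. Next, the selector: grip the fin and slide it to the +y end until it resists.

```bash
cat >> h.py <<'E'
yw=0.031; ux=np.array([np.cos(yw),np.sin(yw),0]); uy=np.array([-np.sin(yw),np.cos(yw),0])
def slide(d,maxmm,thr=10):
    """push along d with the fingers until the stop resists"""
    p0=np.array(robot.observe()["tcp_pos"]); n=0
    for s in np.arange(3,maxmm+.1,3):
        robot.servo_line(list(p0+d*s),feed=50); o=robot.observe(); f=-np.dot(o["contact_force"],d)
        n=n+1 if f>thr else 0
        if n>=2: break
    robot.hold(.3); o=robot.observe(); print("slid",s,np.round((np.array(o["tcp_pos"])-p0)@d,1),"F",round(-np.dot(o["contact_force"],d),1))
E
python3 - <<'E'
from h import *
robot.movep([547,311.5,140],rv(yw)); grip(0.45)
robot.servo_line([547,311.5,68],feed=80); robot.hold(.2); st()
grip(0.0,15); o=st("gripped")
slide(uy,66); st()
grip(0.45); robot.hold(.2)
p=np.array(robot.observe()["tcp_pos"]); robot.servo_line([p[0],p[1],150],feed=100); st()
im,i=look(480,260,340); snap("wrist","w7")
for n in ("selector_top","starter_knob"):
    R=np.array(i["R"]);t=np.array(i["t"])
    for d in viewer.pinpoint(n,"wrist")[:1]: print(n,round(d["confidence"],2),np.round(R.T@(np.array(d["at"])-t),1))
E
```

```text
54.4 [547.3 311.6  68.5] F [ 0.9 -0.5  0.4] w 41.4 gf 0.0
gripped 55.0 [547.1 311.1  68. ] F [-0.1 -1.3  1. ] w 12.1 gf 15.0
slid 51.0 43.3 F 16.5
 59.5 [545.8 354.5  67.9] F [ -3.8 -16.6  13.6] w 11.7 gf 15.0
 61.3 [545.2 361.8 149.3] F [ 0.1 -0.1 -0.5] w 41.4 gf 0.0
selector_top 0.75 [544.7 356.4  87.2]
starter_knob 0.58 [461.4 324.7  45.1]
```

View pics/w7.png

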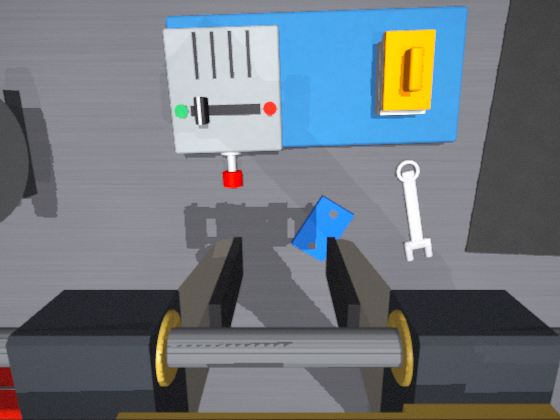

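The fin is at the green end (pixel (201,110)); a hard stop was felt at 16 N after 43 mm, so the selector started slightly off the red end. The knob is at (233,179). I grip its sides, pull it to the stop, hold and release.

```bash
python3 - <<'E'
from h import *
im,i=look(480,260,340)
m=mask(im,"red"); n,l,s,c=cv2.connectedComponentsWithStats(m)
k=min(range(1,n),key=lambda j:np.hypot(*(c[j]-topx([462,325,45],i)))+1e3*(s[j,4]<60))
kp=toworld(c[k],i,50)[0]; print(c[k],s[k],kp)
x,y=kp[:2]
robot.movep([x,y,120],rv(yw)); grip(0.6)
robot.servo_line([x,y,27],feed=80); robot.hold(.2); st()
grip(0.0,45); robot.hold(.2); st("gripped")
slide(-ux,54,18); st("out"); robot.hold(1.0); st("held"); snap("wrist","w8a"); snap("scene","w8")
E
```

```text
[232.32797428 179.28617363] [223 170  20  19 311] [461.14450162 325.67519624  50.        ]
 66.0 [461.4 325.8  27.4] F [0.2 0.7 0. ] w 55.0 gf 0.0
gripped 66.8 [461.1 326.6  27.1] F [-0.1  4.7 -3.5] w 25.0 gf 45.0
slid 51.0 40.3 F 28.8
out 71.3 [420.9 325.4  27.5] F [ 28.6   7.1 -25.6] w 24.5 gf 45.0
held 72.3 [420.8 325.4  27.5] F [ 27.6   7.8 -25.7] w 24.9 gf 45.0
```

```bash
python3 -c "
import cv2
a=cv2.imread('pics/w8.png');b=cv2.imread('pics/w8a.png')
import numpy as np
a=cv2.resize(a[130:330,300:520],(440,400));cv2.imwrite('pics/w8c.png',np.hstack([a,cv2.resize(b,(360,400))]))"
```

```text
(no output)
```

View pics/w8c.png

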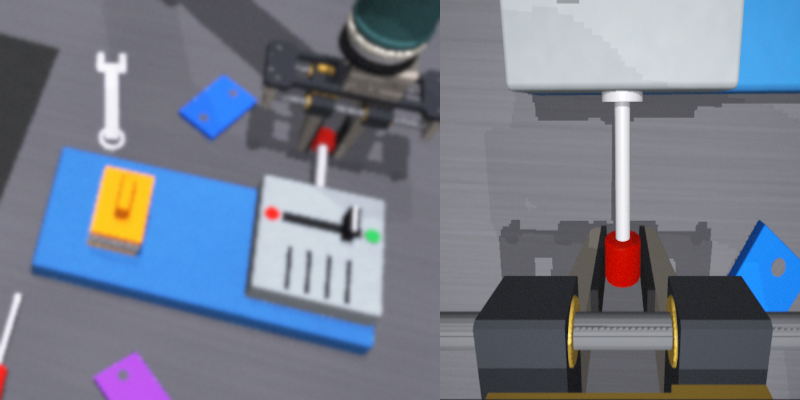

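The knob is out 40 mm against its stop and was held there. Now I release it, then slide the selector back to the red end.

```bash
python3 - <<'E'
from h import *
grip(0.6); robot.hold(.3)
p=np.array(robot.observe()["tcp_pos"]); robot.servo_line([p[0],p[1],150],feed=100); st()
q=np.array([547,311.3,0])+uy*43.3
robot.movep([q[0],q[1],140],rv(yw)); grip(0.45)
robot.servo_line([q[0],q[1],68],feed=80); robot.hold(.2); grip(0.0,15); st("gripped")
slide(-uy,66)
grip(0.45); robot.hold(.2)
p=np.array(robot.observe()["tcp_pos"]); robot.servo_line([p[0],p[1],150],feed=100); st()
im,i=look(500,230,350); snap("wrist","w9")
print("cap",[r for r in rects(im,i,"cap",74,2500,7000)],topx([461,325.7,50],i))
E
```

```text
74.7 [409.8 324.6 149.4] F [ 0.8 -0.6 -0.6] w 55.4 gf 0.0
gripped 77.5 [545.7 354.3  68. ] F [-0.7 -0.7  1. ] w 11.8 gf 15.0
slid 57.0 50.2 F 17.8
 84.3 [547.2 296.8 149.4] F [-0.7 -1.3 -0.1] w 42.0 gf 0.0
cap [(588.5, 123.1, 83.0, 54.2, np.float32(0.032))] [210.79765191 192.30910653]
```

View pics/w9.png

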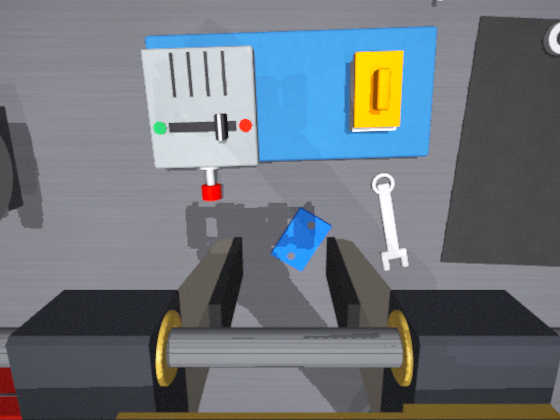

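Knob is home, and the selector travelled the full 50 mm to its stop. The cap reads 5 mm off, so I check from overhead.

```bash
python3 - <<'E'
from h import *
im,i=look(510,120,360); snap("wrist","w10"); print([r for r in rects(im,i,"cap",74,2500,7000)],[r for r in rects(im,i,"cap",66,2500,7000)])
im2,i2=look(500,230,350)
for n in ("selector_top",):
    R=np.array(i2["R"]);t=np.array(i2["t"])
    for d in viewer.pinpoint(n,"wrist")[:1]: print(n,d["confidence"],np.round(R.T@(np.array(d["at"])-t),1))
print(topx([547,304,88.5],i2))
a=im[0:200,200:400,::-1]; cv2.imwrite("pics/w10c.png",cv2.resize(a,(600,600)))
E
```

```text
[(588.4, 122.4, 82.9, 53.1, np.float32(0.036))] [(588.5, 122.5, 84.4, 54.0, np.float32(0.036))]
selector_top 0.56 [548.1 307.   90.5]
[218.32526814 128.54004453]
```

View pics/w10c.png

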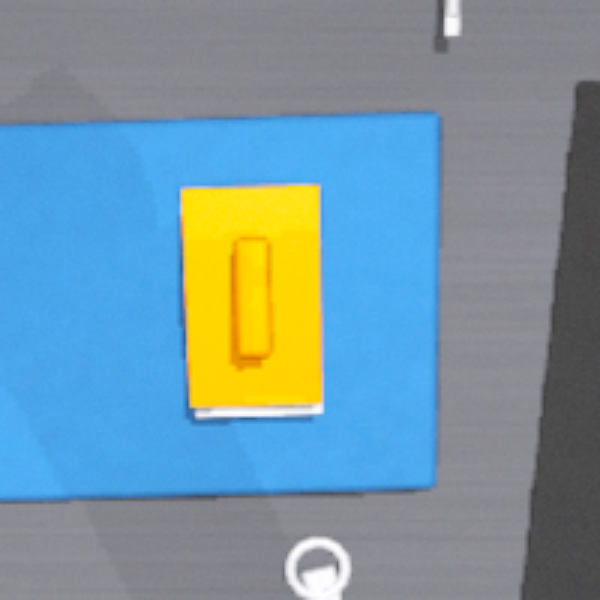

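The cap now sits about 5.5 mm toward +x, with a white strip of plate showing at its near edge. I find out when it moved (w6 and w7 pictures), then lift the cap to see the plates.

```bash
python3 - <<'E'
from h import *
for n,p in (("w6",(480,250,340)),("w7",(480,260,340))):
    im,i=look(*p); old=cv2.imread(f"pics/{n}.png")[:,:,::-1].copy()
    print(n,rects(old,i,"cap",74,2500,7000),"now",rects(im,i,"cap",74,2500,7000))
x,y,yaw=588.4,122.3,0.033
pick(x,y,yaw,78,20,0.45); st()
# lay the cap on the mat near its old place
cx,cy,cw=np.load("cap.npy"); place(cx,cy,cw,14.3,0.45)
im,i=look(510,120,360); snap("wrist","w11"); print("pile",[[r for r in rects(im,i,"plate",z) if r[0]>500 and abs(r[1]-120)<40] for z in (66,56)])
st(); cv2.imwrite("pics/w11c.png",cv2.resize(im[0:200,200:400,::-1],(600,600)))
E
```

```text
w6 [(583.0, 122.7, 83.2, 54.6, np.float32(0.035))] now [(588.4, 123.2, 83.2, 54.6, np.float32(0.032))]
w7 [(589.1, 122.2, 83.5, 54.8, np.float32(0.032))] now [(588.4, 123.2, 83.2, 54.4, np.float32(0.033))]
err [0.3 0.  0.4]
gripped 91.6 [588.4 122.3  78. ] F [ 0.3 -0.1  0.7] w 13.5 gf 20.0
 92.8 [587.9 122.  197.1] F [-0.5  0.2 -2.3] w 14.0 gf 20.0
err [ 0.3 -0.1  0.5]
err [-0.1 -0.1  0.7]
down 96.1 [ 576.9 -202.7   15. ] F [-2.4  0.2  3.6] w 14.0 gf 20.0
pile [[(586.0, 121.9, 88.4, 54.4, np.float32(0.032))], [(586.0, 122.0, 90.3, 55.6, np.float32(0.032))]]
 99.8 [510.1 119.6 359.7] F [-0.2 -0.5 -0.1] w 41.6 gf 0.0
```

View pics/w11c.png

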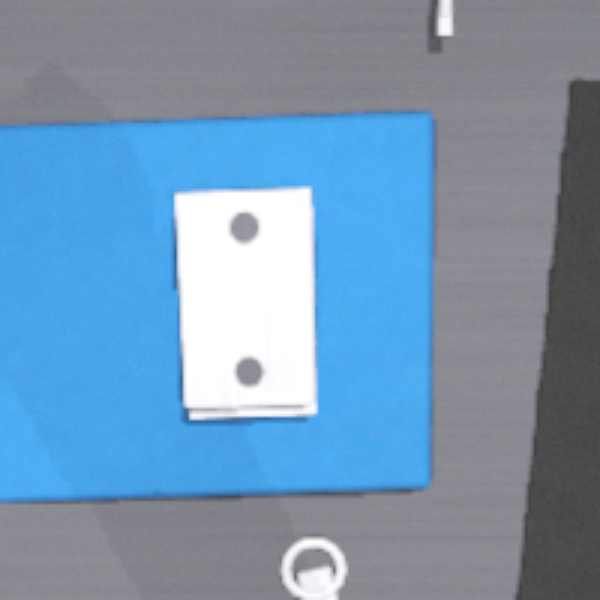

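A knock between w6 and w7 shifted the top plate and cap about 5.4 mm, before the starter was pulled. I re-square the top plate, put the cap back, and run the whole sequence again with a proper pile.

```bash
python3 - <<'E'
from h import *
pick(588.3,122.0,0.032,58.0,25,0.75); st()
im,i=look(510,180,250) if False else (None,None)
B=(583.0,120.8,0.031)
robot.movep([430,-60,330],rv(0)); robot.hold(.2); 
im,i=snap("wrist"); print("lower",[[r for r in rects(im,i,"plate",z) if r[0]>500 and 70<r[1]<160] for z in (56,46)])
print("lower top-cam",[r for r in rects(*snap("top"),"plate",56) if 540<r[0]<620])
place(*B,58.3)
im,i=look(510,120,360); print("pile",[r for r in rects(im,i,"plate",66) if r[0]>500 and abs(r[1]-120)<40])
cv2.imwrite("pics/w12c.png",cv2.resize(im[0:200,200:400,::-1],(600,600))); st()
E
```

```text
err [0.3 0.  0.4]
gripped 103.2 [588.4 122.   58.1] F [-0.6 -0.2  1.8] w 53.4 gf 25.0
 104.3 [587.7 121.7 177.1] F [ 0.1 -0.2 -3. ] w 53.8 gf 25.0
lower [[(576.9, 120.6, 72.1, 54.2, np.float32(0.031))], [(578.5, 124.7, 73.7, 55.5, np.float32(0.031))]]
lower top-cam [(580.8, 120.1, 85.9, 55.9, np.float32(0.031))]
err [0.3 0.1 0.5]
err [0.  0.  0.5]
down 109.0 [583.  120.8  58.8] F [-0.2 -1.1 -3.1] w 53.7 gf 25.0
pile [(582.8, 121.0, 84.0, 54.2, np.float32(0.034))]
 111.8 [510.  119.8 359.1] F [ 0.4  0.7 -0.7] w 69.0 gf 0.0
```

View pics/w12c.png

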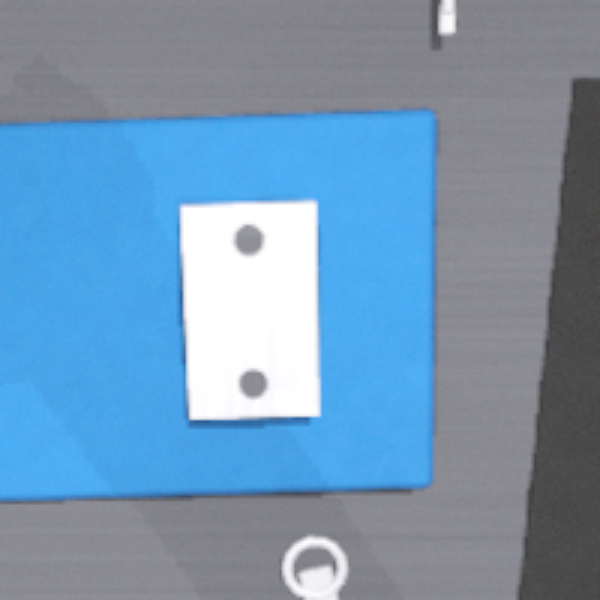

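The pile is flush again (84.0 x 54.2, no steps). I repeat the sequence with the cap, selector on, and starter, checking the cap along the way.

```bash
python3 - <<'E'
from h import *
def up():
    p=np.array(robot.observe()["tcp_pos"]); robot.servo_line([p[0],p[1],150],feed=120)
def capnow(): 
    im,i=look(500,200,350); r=[r[:5] for r in rects(im,i,"cap",74,2500,7000) if r[1]>0]; print("cap",r); return r
im,i=look(500,-200); x,y,a,b,yaw=[r for r in rects(im,i,"cap",11,2500,7000) if r[1]<0][0]; print(x,y,a,b,yaw)
pick(x,y,float(yaw),14.0,20,0.5)
place(583.0,120.8,0.031,77.3,0.45)
q=np.array([547,304.3,0])
robot.movep([q[0],q[1],130],rv(yw)); robot.servo_line([q[0],q[1],68],feed=80); robot.hold(.2); grip(0.0,15); st("gripped")
slide(uy,66); grip(0.45); robot.hold(.2); up()
r=capnow()
if not r or abs(r[0][0]-583)>2.5: raise SystemExit("cap moved")
robot.movep([461.1,326,120],rv(yw)); grip(0.6)
robot.servo_line([461.1,326,27],feed=80); robot.hold(.2); grip(0.0,45); robot.hold(.2); st("gripped")
slide(-ux,54,18); robot.hold(1.0); st("held")
grip(0.6); robot.hold(.3); up(); capnow(); st()
E
```

```text
211.5 -480.4 140.3 49.8 0.238
err [ 0.  -0.3  0.4]
gripped 117.9 [ 211.5 -480.4   14. ] F [-0.5 -0.3  0.4] w 0.6 gf 0.0
err [0.3 0.  0.5]
err [0.  0.  0.6]
down 123.5 [583.  120.8  77.9] F [ 0.5 -0.2 -0.3] w 0.7 gf 0.0
gripped 128.0 [547.  304.4  68. ] F [0.4 0.6 0.5] w 11.7 gf 15.0
slid 57.0 50.2 F 17.1
cap []cap moved
```

My cap pick used an unfiltered detection and closed on air; nothing was touched. The check stopped the script before the pull. I reset the selector to red, then redo with the filter on.

```bash
cat > run2.py <<'E'
from h import *
def up():
    p=np.array(robot.observe()["tcp_pos"]); robot.servo_line([p[0],p[1],150],feed=150)
def sel(y,d):
    q=np.array([547,304.3,0])+uy*(y); robot.movep([q[0],q[1],125],rv(yw)); grip(0.45)
    robot.servo_line([q[0],q[1],68],feed=100); robot.hold(.2); grip(0.0,15); st("gripped")
    slide(d,66); grip(0.45); robot.hold(.2); up()
def capnow():
    im,i=look(510,120,360); r=[r for r in rects(im,i,"cap",74,2500,7000) if r[1]>0 and r[0]>500]; print("cap",r); return r
E
python3 - <<'E'
from run2 import *
sel(50.2,-uy)
im,i=look(500,-200); P=[r for r in rects(im,i,"cap",11,3500,5500) if abs(r[0]-577)<60 and abs(r[1]+203)<80 and abs(r[2]-84)<4]; print(P)
x,y,a,b,yaw=P[0]
pick(x,y,float(yaw),14.0,20,0.45); o=st()
assert 10<o["grip_width"]*92<18
place(583.0,120.8,0.031,77.3,0.45)
capnow(); st()
E
```

```text
gripped 138.8 [545.5 354.4  68.1] F [-0.4 -0.8  1.1] w 11.5 gf 15.0
slid 57.0 50.2 F 17.5
[(577.1, -202.4, 85.1, 55.1, np.float32(-0.11))]
err [ 0.2 -0.2  0.4]
gripped 150.7 [ 577.1 -202.5   14. ] F [0.  0.1 0.5] w 13.6 gf 20.0
 151.9 [ 576.4 -202.4  133.1] F [-0.  -0.2 -1.8] w 14.0 gf 20.0
err [0.3 0.1 0.5]
err [0.1 0.  0.6]
down 155.1 [583.1 120.8  77.9] F [ 0.3  1.2 -1.9] w 13.8 gf 20.0
cap [(582.8, 121.5, 83.0, 52.9, np.float32(0.015))]
 158.1 [510.  119.8 359. ] F [ 0.3 -0.5 -0.1] w 41.4 gf 0.0
```

```bash
python3 - <<'E'
import h
from run2 import *
import run2
def fast(d,far,maxmm,thr):
    p0=np.array(robot.observe()["tcp_pos"]); robot.servo_line(list(p0+d*far),feed=70); n=0
    for s in np.arange(far+3,maxmm+.1,3):
        robot.servo_line(list(p0+d*s),feed=50); f=-np.dot(robot.observe()["contact_force"],d)
        n=n+1 if f>thr else 0
        if n>=2: break
    robot.hold(.2); o=robot.observe(); print("slid",s,np.round((np.array(o["tcp_pos"])-p0)@d,1),"F",round(-np.dot(o["contact_force"],d),1))
run2.slide=lambda d,m:fast(d,45,m,10)
sel(0,uy)
robot.movep([461.1,326,90],rv(yw)); grip(0.5)
robot.servo_line([461.1,326,27],feed=100); robot.hold(.1); grip(0.0,45); robot.hold(.1); st("gripped")
fast(-ux,34,54,18); robot.hold(0.8); st("held")
grip(0.6); robot.hold(.2); up(); st()
sel(50.2,-uy); st()
E
```

```text
gripped 160.9 [547.  304.4  68.1] F [-0.3 -0.4  0.9] w 12.0 gf 15.0
slid 57.0 50.2 F 16.7
gripped 166.7 [461.3 326.7  27.3] F [0.7 1.4 0.8] w 24.9 gf 45.0
slid 52.0 40.3 F 29.2
held 169.8 [421.  325.4  27.8] F [ 28.8   7.8 -23. ] w 24.9 gf 45.0
 171.6 [408.9 324.4 149.2] F [-0.3 -0.2 -0.5] w 55.4 gf 0.0
gripped 174.1 [545.5 354.3  68.1] F [ 0.3 -0.7  0.6] w 12.0 gf 15.0
slid 57.0 50.2 F 16.4
 177.5 [547.  296.6 149.4] F [-0.3 -0.6 -0.5] w 41.0 gf 0.0
```

```bash
python3 - <<'E'
from run2 import *
x,y,a,b,yaw=capnow()[0]; assert abs(x-583)<3
pick(x,y,float(yaw),78,20,0.45); o=st(); assert 10<o["grip_width"]*92<18
place(577,-202.5,-0.11,14.3,0.45)
im,i=look(510,120,360); print("pile",[r for r in rects(im,i,"plate",66) if r[0]>500 and abs(r[1]-120)<40]); st()
im,_=snap("top","end")
E
```

```text
cap [(582.9, 121.4, 83.1, 53.1, np.float32(0.017))]
err [ 0.2 -0.   0.4]
gripped 182.0 [582.9 121.3  78. ] F [ 0.3 -1.2  1. ] w 14.0 gf 20.0
 183.2 [582.4 121.1 197.1] F [-0.1  0.4 -2.1] w 13.5 gf 20.0
err [ 0.3 -0.2  0.5]
err [-0.1 -0.1  0.7]
down 186.5 [ 576.9 -202.6   15. ] F [-2.3  0.3  3.5] w 13.7 gf 20.0
pile [(582.8, 121.0, 84.1, 54.2, np.float32(0.03))]
 190.2 [510.1 119.5 359.6] F [ 0.4 -0.2  0.9] w 41.4 gf 0.0
```

View pics/end.png

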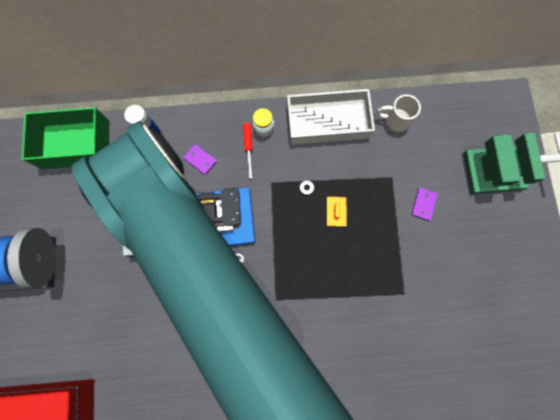

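The cap lies flat on the mat at (337,211). The bearing and screwdriver are unmoved, and the wrist view shows the pile square.

```bash
python3 -c "
from cell import robot
print(robot.job_done())"
```

```text
the job is handed in; nothing more can be done
None
```

The job is handed in at about 190 s: three plates in a square pile on the brass face, the starter pulled to its stop and released, the selector back at red, and the cap flat on the mat. A knock shifted the top plate and cap about 5 mm before my first starter pull, so I re-squared them and ran the whole sequence again; during that redo I also cycled the selector once without the cap on. The verdict isn't shown.

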